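Put the thin drinking glass into the steriliser and lower its lid

TASK

Take the thin-walled drinking glass off the tray and stand it upright on the ribbed mat in the open steriliser, keeping it upright on the way and handling it gently: it breaks if squeezed with more than 15 N per finger or if it is knocked or dropped. Let go of it, then lower the steriliser's lid gently until it is fully closed, without slamming it or leaning hard on it. Leave the mug, the jar and the cup where they stand.

Things in the scene. Friction and masses are not known exactly. Their poses are not given: they have to be found in the camera images.
- glass: thin-walled clear drinking glass, plain, no handle, 90 mm tall, 62 mm diameter at the rim, 56 mm at the foot, about 0.15 kg, upright and empty on the tray, among the mug and the jar (which stands where varies). Origin: centre of its underside; z up. It breaks at more than 15 N of squeeze per finger (8 N holds it well), at knocks over 40 N or if tipped over 30 degrees
- mat: dark ribbed rubber mat, 90 x 90 x 4 mm, lying on the steriliser's floor in its left or its right half, the cup being in the other half. Origin: centre of its underside; its top is 4 mm higher
- steriliser: worktop steriliser, fixed: open-topped steel box, outer size 180 (x) x 260 (y) x 110 (z) mm, walls and floor 6 mm thick. Origin: centre of its underside; its front faces -x, its lid is hinged along its rear (+x) top edge. It and its lid must not be pressed with more than 40 N
- lid (a joint): opening angle of the steriliser's lid in rad: 0 = closed on the rim, 1.57 = upright, at most 1.75. It starts nearly upright. The hinge is stiff: the lid stays where it is left; about 4 N at the tab moves it, for instance pushing its outer face with closed fingers. Meeting its stop faster than 1.5 rad/s is a slam
- lid_tab (a point): middle of the outer (when closed, upper) face of the lid's tab, 200 mm from the hinge; moves with the lid. The lid is a flat steel frame with a clear window, 185 mm from hinge to front edge, 260 mm wide, 10 mm thick; a black tab 100 mm wide continues it to 215 mm from the hinge
- lid_hinge (a point): middle of the lid's hinge line, on the steriliser's rear top edge, 110 mm above the table, 90 mm behind the steriliser's origin; the underside of the closed lid is at its height. Its axes turn with the lid; y is the hinge axis
- tray: red canteen tray, fixed, 360 (x) x 280 (y) mm, rim 18 mm high, floor 5 mm thick. Origin: centre of its underside
- mug: white mug with a handle, 85 mm tall, 76 mm diameter, on the tray; leave it. Origin: centre of its underside
- jar: white lidded jar, 100 mm tall, 72 mm diameter, on the tray; leave it. Origin: centre of its underside
- cup: white cup without handle, 65 mm tall, 72 mm diameter at the rim, already standing in the other half of the steriliser; leave it. Origin: centre of its underside

How it is judged:
By the outcome, as a careful person would: the job done as asked, in the order asked, and still so for the second after the job is handed in, with the robot touching nothing.
It also fails if it takes over 72 s, if anything falls off the work surface, if the arm or the gripper's body presses on something with over 40 N, if the wrist force passes 120 N, or if a joint passes its speed limit or range.

ROBOT

A 6-joint arm with a two-finger parallel gripper is mounted at the origin on the work surface. World frame = base frame: x ahead of the robot, y to its left, z up, the work surface at z = 0. Lengths are in m, angles in rad, forces in N, time in s.
With the tool pointing down it reaches from about 0.325 to 0.775 m from the base axis. Payload 5.5 kg.
Tool frame: the origin (TCP) lies midway between the tips of the shut fingers; the grasp point (between the pads) lies 19 mm behind it (manip.tcp_to_grasp is the distance from the TCP to the grasp point, in m); z points along the fingers, y is the line along which they close (so a half turn about z gives the same grasp; the last joint's range is limited). The gripper opens to 88 mm and grips with 3 to 60 N. Pads are 20 mm wide; open, the fingers measure 115 mm over their backs; the gripper's body (75 mm by 178 mm) begins 61 mm behind the grasp point.
Start: joints at [1.12, 0.091, 1.231, -0, 1.82, -0.057], TCP at [0.23, 0.554, 0.223] pointing down, gripper open.
Joint ranges: [-2.87, 2.87], [-0.86, 2.18], [0.17, 2.46], [-1.51, 4.65], [0.06, 2.69], [-2.65, 2.65]. Speed limits (rad/s): [2.57, 2.57, 3.01, 3.14, 3.14, 3.14].

INTERFACE

Orientations are given as [roll, pitch, yaw] about the fixed x, y, z axes, in that order (R = Rz(yaw) Ry(pitch) Rx(roll)).
In Python, from station import manip, move_gripper, kin, sense, capture, finder gives the robot as it stands. Calls block until the motion is done:
- manip.goto(position, orientation): joint-space move of the TCP to a pose.
- manip.servo_line(position, ori=None, v=0.15): straight line of the TCP; ori=None keeps the orientation; v is the mean speed in m/s.
- manip.move_j(angles): joint-space move.
- move_gripper(opening, squeeze=None): finger opening in m; squeeze is the grip in N (None keeps the last); returns when the fingers have stopped.
- manip.dwell(seconds).
- kin.inverse_kinematics(position, orientation): joint angles nearest the present ones, or None.
- sense(): the state.
- capture(name): name is "side" or "top" or "wrist"; returns a dict with "frame" (400x640x3 uint8, blue, green, red), "camera_matrix" (3x3 intrinsics, pixels), "R" (3x3) and "t" (3): a world point X has camera coordinates R X + t. Camera axes: x right, y down, z forward; pixel columns grow to the right and rows downward; lengths in m; the calibration is good to about 2 mm. The wrist camera is an equidistant fisheye: a pixel r from the principal point sees the ray r / f radians off the axis. A picture is of the moment at which its call begins. There is no depth.
A pose or a line that the arm cannot do raises manip.PlanningError and nothing moves.
- manip.job_done(): hands the job in; it is judged then, once.
Trained networks look in the newest picture that a camera, given by its name, has taken for a name from the list of things; names that differ only in an ending like _2 or _b are one class to them, and where a whole thing is asked for, a point or a joint stands for the part that bears it (a point fixed in the world has none). Each returns a list of dicts, best first, with "score" (0 to 1); they miss things now and then, are a little off and sometimes report something else, mostly with a low value. They report only what shows in the picture. A call takes as long as a camera call.
- finder.trace(query, camera): "pixels" (400x640 bool, what is visible of it) and "xy" ([column, row] in pixels, amid what is visible of it).
The state is a dict: "clock": time; "joints": joint angles; "dq": joint speeds; "tau": joint torques, N m; "tcp_pos": TCP position; "tcp_rot": TCP orientation; "ft_force": force on the tool from outside, world axes, zero at the start; "moment": the same for the moment, N m; "finger_gap": finger opening in m; "gripper_force": force on a finger pad.
Only numpy, scipy, OpenCV 4.12 (cv2) and the standard library are available. Lean on these libraries where they do the work, as an engineer would, in place of code of your own. Each camera call takes 0.05 s, during which the arm holds its last target. There are 200 camera calls.

## Working session

There is one attempt and no reset: what is moved stays moved. The work goes in short steps, each a Python script; the robot and the scene stay as the last script left them, time stands still between calls to the robot, and variables do not carry over. Pictures are saved under pics/ and viewed, at most 10 in all, crops included, and the job is handed in when it is done.

```bash
mkdir -p pics; ls
python3 - <<'E'
from station import manip, move_gripper, kin, sense, capture, finder
import cv2, numpy as np
ims=[]
for c in ("side","top"):
    d=capture(c); ims.append(d["frame"])
    K,R,t=np.array(d["camera_matrix"]),np.array(d["R"]),np.array(d["t"])
    print(c,K.round(1).tolist(),R.round(4).tolist(),t.round(4).tolist())
    for q in ("glass","mat","steriliser","lid","lid_tab","tray","mug","jar","cup"):
        for r in finder.trace(q,c)[:2]:
            ys,xs=np.nonzero(r["pixels"])
            print(c,q,round(r["score"],2),np.round(r["xy"],1),len(xs),(xs.min(),ys.min(),xs.max(),ys.max()) if len(xs) else None)
cv2.imwrite("pics/a_side.png",ims[0]);cv2.imwrite("pics/a_top.png",ims[1])
s=sense();print(s["clock"],s["tcp_rot"],s["ft_force"])
E
```

```text
pics
side [[478.1, 0.0, 325.0], [0.0, 478.1, 198.1], [0.0, 0.0, 1.0]] [[-0.5519, 0.8339, -0.0079], [0.6794, 0.4442, -0.584], [-0.4835, -0.3277, -0.8117]] [0.2615, -0.3197, 1.4505]
side glass 0.92 [380.2 197.9] 921 (np.int64(369), np.int64(178), np.int64(396), np.int64(218))
side steriliser 0.79 [245.1 144.5] 9993 (np.int64(173), np.int64(82), np.int64(321), np.int64(213))
side lid 0.59 [226.3 133.8] 5230 (np.int64(173), np.int64(82), np.int64(273), np.int64(189))
side lid_tab 0.75 [226.2 130.7] 5224 (np.int64(173), np.int64(82), np.int64(274), np.int64(189))
side mug 0.68 [340.4 248.7] 1542 (np.int64(311), np.int64(227), np.int64(360), np.int64(274))
side jar 0.67 [412.  268.9] 1328 (np.int64(396), np.int64(244), np.int64(432), np.int64(290))
top [[490.4, 0.0, 324.3], [0.0, 490.4, 206.0], [0.0, 0.0, 1.0]] [[0.0273, -0.9996, 0.0035], [-0.993, -0.0276, -0.1148], [0.1149, -0.0003, -0.9934]] [-0.0057, 0.5388, 0.9723]
top glass 0.88 [258.2 259.7] 921 (np.int64(242), np.int64(243), np.int64(276), np.int64(275))
top mat 0.66 [455.  176.2] 4331 (np.int64(369), np.int64(159), np.int64(551), n
[... 451 characters left out ...]
, np.int64(160), np.int64(551), np.int64(192))
top tray 0.66 [224.8 229.8] 18802 (np.int64(144), np.int64(129), np.int64(309), np.int64(322))
top tray 0.56 [452.5 177.8] 4262 (np.int64(369), np.int64(159), np.int64(551), np.int64(192))
top mug 0.66 [269.1 170.8] 1513 (np.int64(244), np.int64(153), np.int64(297), np.int64(194))
top mug 0.47 [225.5 227.5] 19003 (np.int64(143), np.int64(129), np.int64(309), np.int64(322))
top jar 0.87 [185.8 194.6] 1402 (np.int64(164), np.int64(175), np.int64(209), np.int64(214))
top cup 0.69 [400.4 239.5] 1031 (np.int64(382), np.int64(224), np.int64(417), np.int64(260))
1.0 [-3.14159024e+00  1.78242045e-05  2.74778739e+00] [ 0.40033048  0.19016736 -0.38196568]
```

View pics/a_side.png

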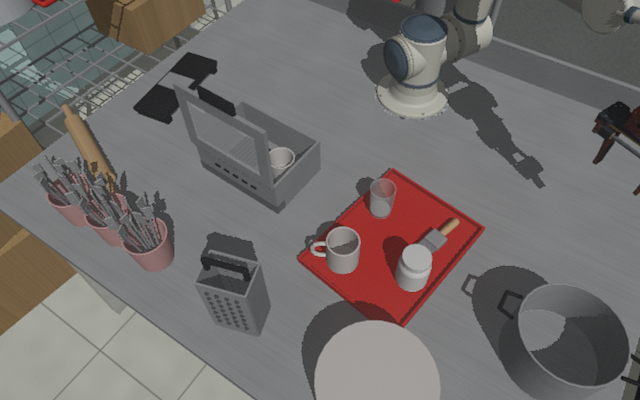

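View pics/a_top.png

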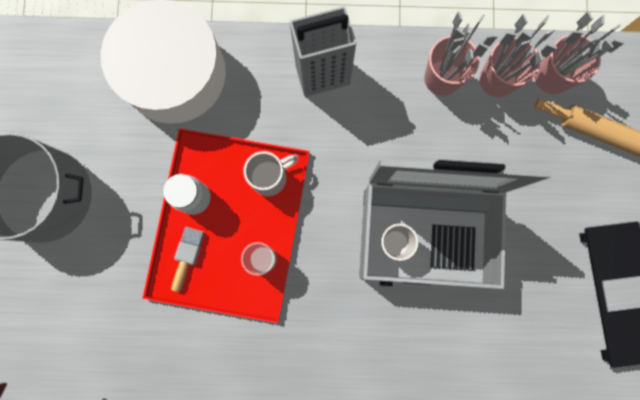

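Side view: the glass is at (380,198) near the tray's corner, with the lid upright and the cup at (281,157). Top view: the glass is at (258,260), the mat at (453,248) in the right half (−y), the cup at (400,241), and the steriliser is slightly yawed. I'll zoom in to get its corners.

Run:
```python
import cv2
a=cv2.imread("pics/a_top.png")[150:300,350:560];b=cv2.imread("pics/a_side.png")[75:225,165:335]
cv2.imwrite("pics/b_top.png",cv2.resize(a,None,fx=3.8,fy=3.8,interpolation=2))
cv2.imwrite("pics/b_side.png",cv2.resize(b,None,fx=4,fy=4,interpolation=2))
```

```text
(no output)
```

View pics/b_top.png

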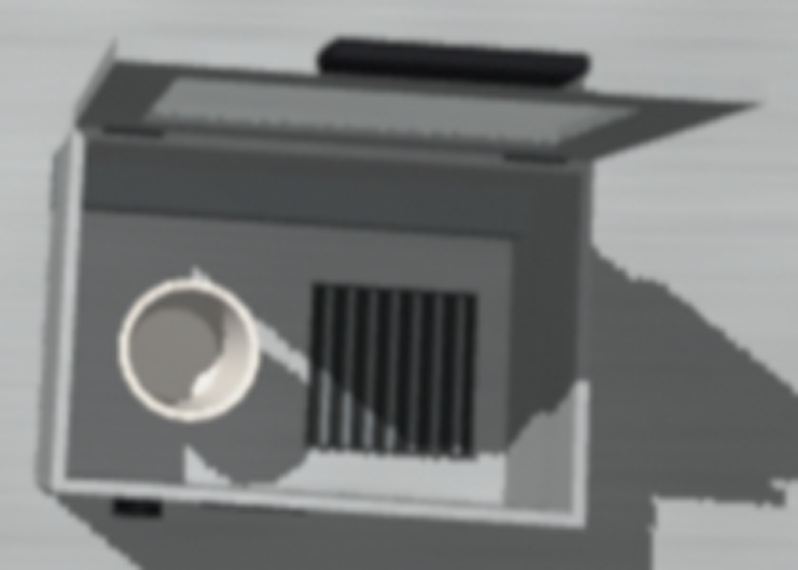

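View pics/b_side.png

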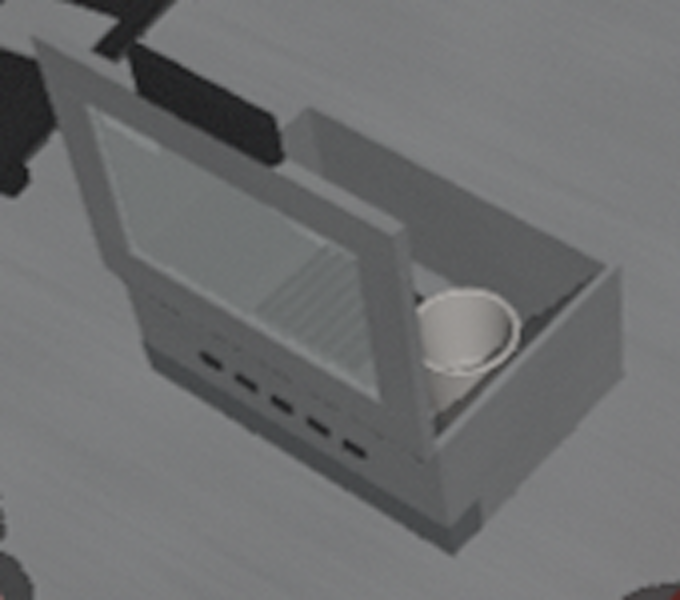

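Box rim corners, crop pixels: top view FL (50,490), FR (585,525); side view FL (622,268), FR (308,108), RL (433,452). Lid top corners: top view (115,42) and (760,103); side view (405,232) and (35,38). Next I'll triangulate these.

```bash
cat > geo.py <<'E'
import numpy as np, cv2
from scipy.optimize import least_squares
C={"side":(np.array([[478.1,0,325],[0,478.1,198.1],[0,0,1]]),np.array([[-0.5519,0.8339,-0.0079],[0.6794,0.4442,-0.584],[-0.4835,-0.3277,-0.8117]]),np.array([0.2615,-0.3197,1.4505])),
"top":(np.array([[490.4,0,324.3],[0,490.4,206.0],[0,0,1]]),np.array([[0.0273,-0.9996,0.0035],[-0.993,-0.0276,-0.1148],[0.1149,-0.0003,-0.9934]]),np.array([-0.0057,0.5388,0.9723]))}
def proj(c,X):
    K,R,t=C[c]; p=(np.atleast_2d(X)@R.T+t)@K.T; return p[:,:2]/p[:,2:]
def tri(ps,pt):
    P=[C[c][0]@np.c_[C[c][1],C[c][2]] for c in("side","top")]
    h=cv2.triangulatePoints(P[0],P[1],np.array(ps,float),np.array(pt,float)).ravel(); return h[:3]/h[3]
def onz(c,uv,z):
    K,R,t=C[c]; d=R.T@np.linalg.solve(K,[*uv,1]); o=-R.T@t; return o+d*(z-o[2])/d[2]
T=lambda u,v:(350+u/3.8-.37,150+v/3.8-.37); S=lambda u,v:(165+u/4-.37,75+v/4-.37)
E
python3 - <<'E'
from geo import *
from station import finder,kin
print("FL",tri(S(622,268),T(50,490)),"FR",tri(S(308,108),T(585,525)))
print("lidL",tri(S(405,232),T(115,42)),"lidR",tri(S(35,38),T(760,103)))
print("cup rim ctr",tri(S(468,332),T(190,348)))
obs=[("top",T(50,490),(-.09,.13,.11)),("top",T(585,525),(-.09,-.13,.11)),("side",S(622,268),(-.09,.13,.11)),("side",S(308,108),(-.09,-.13,.11)),("side",S(433,452),(.09,.13,.11)),("side",S(455,553),(.09,.13,.0)),("side",S(625,372),(-.09,.13,0.0))]
def W(p,q): c,s=np.cos(p[2]),np.sin(p[2]); return np.array([p[0]+c*q[0]-s*q[1],p[1]+s*q[0]+c*q[1],q[2]])
f=lambda p:np.concatenate([proj(c,W(p,q))[0]-uv for c,uv,q in obs])
r=least_squares(f,[.5,-.2,0],loss="soft_l1");print("ster",r.x,f(r.x).round(1))
m=np.array([onz("top",T(*q),.01) for q in((313,283),(477,293),(473,457),(308,450))]);print("mat",m.round(3).tolist(),m.mean(0))
# glass: fit upright frustum mask outline (bbox) in both views
obsg=[]
for c in("side","top"):
    px=finder.trace("glass",c)[0]["pixels"];ys,xs=np.nonzero(px);obsg.append((c,np.array([xs.min(),ys.min(),xs.max()+1,ys.max()+1])-.5))
a=np.linspace(0,6.283,60)
def fr(p,c):
    X=np.vstack([np.c_[p[0]+.028*np.cos(a),p[1]+.028*np.sin(a),0*a+p[2]],np.c_[p[0]+.031*np.cos(a),p[1]+.031*np.sin(a),0*a+p[2]+.09]])
    u=proj(c,X);return np.r_[u.min(0),u.max(0)]
g=lambda p:np.concatenate([fr(p,c)-o for c,o in obsg])
r2=least_squares(g,[.4,.1,.005],x_scale=.01,diff_step=1e-4,loss="soft_l1");print("glass",r2.x,g(r2.x).round(1))
for n,c in(("jar",(185.8,194.6)),("mug",(269,171))): print(n,onz("top",c,.08))
E
```

```text
FL [ 0.39588563 -0.06581871  0.10490299] FR [ 0.38520108 -0.33011232  0.09706985]
lidL [ 0.57875386 -0.07169404  0.29558862] lidR [ 0.56516433 -0.33730179  0.28431809]
cup rim ctr [ 0.46809726 -0.13796883  0.0685802 ]
ster [ 0.48134769 -0.19925633 -0.03875699] [ 0.  -0.1 -0.5  0.1 -0.4 -1.3 -0.3 -2.8  1.1 -0.2 -0.3  1.  -0.4  0.7]
mat [[0.509, -0.216, 0.01], [0.506, -0.306, 0.01], [0.417, -0.303, 0.01], [0.419, -0.213, 0.01]] [ 0.46294623 -0.25959196  0.01      ]
glass [0.42696999 0.13314231 0.00232427] [-0.1 -0.1 -0.4  0.2 -0.5  0.2  0.1  0. ]
jar [0.54796521 0.27958611 0.08      ]
mug [0.5991441 0.1194624 0.08     ]
```

Poses are consistent: glass (0.427, 0.133), mat (0.463, −0.260), steriliser (0.481, −0.199) with yaw −0.04, lid at about 1.57. I'll check IK for the whole plan, then pick the glass.

Run:
```python
from station import *
from station import manip, move_gripper, kin, sense
import numpy as np
pi=np.pi
ok=None
for y in(-.039,pi-.039):
    o=[pi,0,y]
    qs=[kin.inverse_kinematics(p,o) for p in([.427,.133,.2],[.463,-.26,.25],[.66,-.205,.38],[.64,-.205,.30],[.39,-.195,.12])]
    print(y,[None if q is None else np.round(q,2).tolist() for q in qs])
    if ok is None and all(q is not None for q in qs): ok=o
print(ok)
if ok:
    try:
        manip.goto([.427,.133,.2],ok)
        manip.servo_line([.427,.133,.054],v=.1)
        s=sense();print(s["clock"],s["tcp_pos"],s["ft_force"],s["finger_gap"])
        move_gripper(.055,7)
        s=sense();print(s["clock"],s["ft_force"],s["finger_gap"],s["gripper_force"])
    except manip.PlanningError as e: print(e)
```

```text
-0.039 [[0.23, -0.33, 1.66, -0.0, 1.81, 1.84], [-0.58, -0.09, 1.36, -0.0, 1.87, 1.03], [-0.35, 0.5, 0.45, -0.0, 2.19, 1.26], [-0.36, 0.33, 0.82, -0.0, 1.99, 1.25], [-0.54, -0.36, 1.82, -0.0, 1.68, 1.07]]
3.102592653589793 [[0.23, -0.33, 1.66, 0.0, 1.81, -1.31], [-0.58, -0.09, 1.36, 0.0, 1.87, -2.11], [-0.35, 0.5, 0.45, 0.0, 2.19, -1.88], [-0.36, 0.33, 0.82, 0.0, 1.99, -1.89], [-0.54, -0.36, 1.82, 0.0, 1.68, -2.07]]
[3.141592653589793, 0, -0.039]
4.4083 [0.42746284 0.1331296  0.05477041] [-0.55061626 -0.19774761 -0.55878516] 0.08797946562450365
4.9333 [-0.47414479  0.34535627  0.89039526] 0.06167188732213869 7.000044726300985
```

Run:
```python
from station import manip, move_gripper, kin, sense, capture, finder
import numpy as np, cv2
from geo import onz
o=[np.pi,0,-.039]
manip.servo_line([.427,.133,.10],v=.05)
s=sense();print(s["clock"],s["ft_force"],s["finger_gap"],s["gripper_force"])
manip.servo_line([.427,.133,.25],v=.12)
manip.servo_line([.463,-.26,.25],v=.18)
s=sense();print(s["clock"],s["tcp_pos"],s["ft_force"],s["finger_gap"],s["gripper_force"])
ims=[capture("top")["frame"],capture("side")["frame"]]
for c in("top","side"):
    for q in("mat","glass"):
        for r in finder.trace(q,c)[:2]: print(c,q,round(r["score"],2),r["xy"],r["pixels"].sum())
cv2.imwrite("pics/c.png",cv2.resize(np.hstack([ims[0][100:320,340:580],ims[1][60:280,140:380]]),None,fx=1.65,fy=1.65))
```

```text
6.0 [ 0.17117073 -0.34106725 -1.96813677] 0.061626375543639776 6.999919867375866
9.7417 [ 0.46312055 -0.25943859  0.25017244] [ 0.34227427  0.08530669 -0.58404854] 0.06176291732322942 6.999969977186993
top mat 0.82 [444.3, 251.0] 1182
top mat 0.6 [401.4, 242.2] 1017
side glass 0.96 [231.3, 86.2] 802
side glass 0.47 [225.9, 132.3] 5170
```

View pics/c.png

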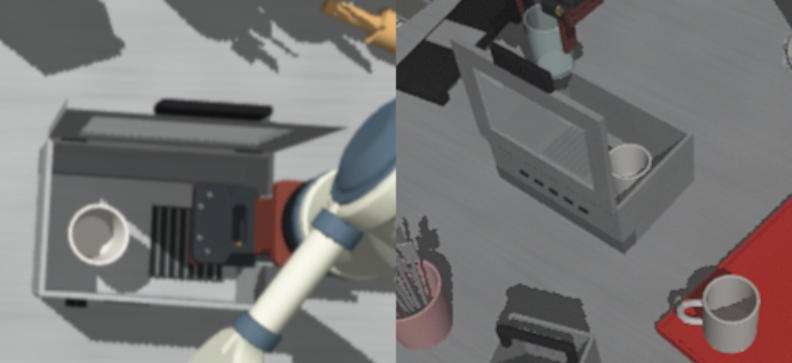

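The glass is held upright above the box: side-crop (547,45), in line with the mat. I'll lower it with force checks.

Run:
```python
from station import manip, move_gripper, kin, sense
import numpy as np
P=np.array([.463,-.26,.25])
manip.servo_line([.463,-.26,.075],v=.1)
f0=np.mean([sense()["ft_force"][2] for _ in range(5)]);manip.dwell(.1)
f0=(f0+sense()["ft_force"][2])/2
z=.068
manip.servo_line([.463,-.26,z],v=.03)
while z>.054:
    z-=.001; manip.servo_line([.463,-.26,z],v=.02)
    s=sense(); f=s["ft_force"][2]-f0
    print(round(z,4),s["tcp_pos"][2].round(4),round(f,2),end=" | ")
    if f>2: break
s=sense();print(s["clock"],s["tcp_pos"],s["ft_force"],s["finger_gap"],f0)
```

```text
0.067 0.067 1.26 | 0.066 0.0659 1.65 | 0.065 0.0649 0.21 | 0.064 0.0639 0.52 | 0.063 0.0629 0.78 | 0.062 0.0619 0.78 | 0.061 0.0609 -0.04 | 0.06 0.0599 1.16 | 0.059 0.0591 1.59 | 0.058 0.0589 6.37 | 14.925 [ 0.46327933 -0.26036806  0.05891876] [-1.14805875 -0.23654354  4.32948993] 0.0619767405172417 -2.0445396417467174
```

Run:
```python
from station import manip, move_gripper, kin, sense, capture, finder
import numpy as np, cv2
manip.servo_line([.463,-.26,.0593],v=.02)
move_gripper(.078)
s=sense();print(s["clock"],s["ft_force"],s["finger_gap"],s["gripper_force"])
manip.servo_line([.463,-.26,.16],v=.08)
manip.servo_line([.463,-.26,.37],v=.25)
move_gripper(0.0,10)
s=sense();print(s["clock"],s["ft_force"],s["finger_gap"])
manip.servo_line([.53,-.05,.40],v=.25)
ims=[capture("top")["frame"],capture("side")["frame"]]
for c in("top","side"):
    for r in finder.trace("glass",c)[:2]: print(c,round(r["score"],2),r["xy"],r["pixels"].sum())
cv2.imwrite("pics/d.png",cv2.resize(np.hstack([ims[0][100:320,340:580],ims[1][60:280,140:380]]),None,fx=1.65,fy=1.65))
print(sense()["clock"])
```

```text
15.6583 [ 0.27239661  0.97174458 -0.38314488] 0.077822607895436 0.0
19.275 [ 0.05634377 -0.57164442 -0.14442906] 0.00046039576184952254
top 0.77 [447.0, 246.7] 183
top 0.46 [186.2, 192.6] 1382
20.5167
```

View pics/d.png

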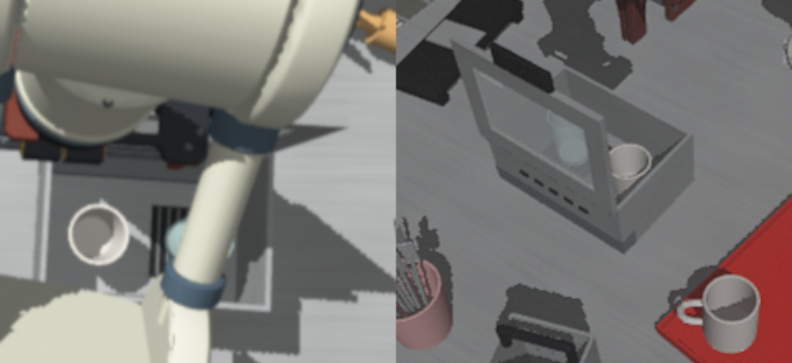

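The glass stands upright on the mat (side-crop (572,137)) and the arm is clear of it. Next is the lid.

```bash
cat > lid.py <<'E'
import numpy as np
yaw=-.039; c,s_=np.cos(yaw),np.sin(yaw)
def tcp(th,r=.2,w=.010,gap=0.):
    x=.09-r*np.cos(th)+(.010+gap)*np.sin(th)+w; z=.11+r*np.sin(th)+(.010+gap)*np.cos(th)
    return np.array([.4813+c*x,-.1993+s_*x,z])
E
python3 - <<'E'
from station import manip, kin, sense
from lid import *
try:
    a=tcp(1.57,gap=.05)
    manip.servo_line([a[0],-.05,.40],v=.2)
    manip.servo_line([a[0],a[1],.40],v=.2)
    manip.servo_line(a,v=.12)
    manip.dwell(.2); f0=np.mean([sense()["ft_force"] for _ in range(3)],0); print(f0,sense()["clock"])
    for th in np.r_[np.arange(1.60,.2,-.08),.2]:
        manip.servo_line(tcp(th),v=.06)
        s=sense(); f=s["ft_force"]-f0; print(round(th,2),f.round(1),end=" | ")
        if np.linalg.norm(f)>20: print("STOP");break
    s=sense();print(s["clock"],s["tcp_pos"])
except manip.PlanningError as e: print("PE",e)
E
```

```text
[-0.99996783 -0.5626108  -0.40950938] 23.25
1.6 [ 1.4 -0.1  0.2] | 1.52 [1.  0.9 1.1] | 1.44 [ 1.1  0.1 -0.1] | 1.36 [ 0.3  1.  -0.1] | 1.28 [ 1.6  0.1 -0. ] | 1.2 [1.1 0.7 0.8] | 1.12 [1.2 1.3 0.4] | 1.04 [0.2 0.3 0. ] | 0.96 [0.3 0.5 0.8] | 0.88 [1.6 0.3 0.9] | 0.8 [1.  0.4 0.2] | 0.72 [1.3 0.3 0.9] | 0.64 [1.2 0.9 0.3] | 0.56 [0.1 0.5 0.3] | 0.48 [0.7 0.8 0.7] | 0.4 [1.3 0.2 0.1] | 0.32 [ 0.8 -0.1  1.1] | 0.24 [ 1.5  1.1 -0.1] | 0.2 [1.  1.2 0.8] | 31.5 [ 0.3870798  -0.19553478  0.15901841]
```

Run:
```python
from station import capture
import numpy as np, cv2
ims=[capture("top")["frame"],capture("side")["frame"]]
cv2.imwrite("pics/e.png",cv2.resize(np.hstack([ims[0][100:320,340:580],ims[1][60:280,140:380]]),None,fx=1.65,fy=1.65))
```

```text
(no output)
```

View pics/e.png

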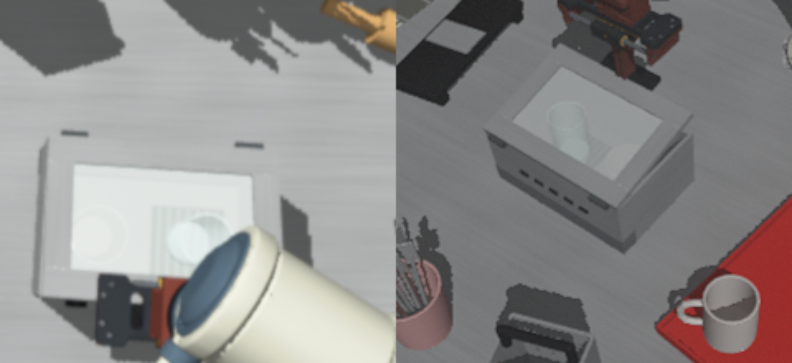

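The lid follows and is ajar by about 0.2 rad, with the glass still standing. I'll close it slowly until the force shows the stop.

Run:
```python
from station import manip, kin, sense, capture
from lid import *
import cv2
f0=-.2
for th in np.arange(.18,-.06,-.01):
    manip.servo_line(tcp(th),v=.03 if th>.05 else .015)
    s=sense(); f=s["ft_force"][2]-f0
    if th<.06: print(round(th,2),s["tcp_pos"][2].round(4),round(f,1),end=" | ")
    if f>9: break
manip.dwell(.2);s=sense();print(s["clock"],s["tcp_pos"],s["ft_force"])
p=s["tcp_pos"]
manip.servo_line([p[0],p[1],.20],v=.1)
manip.servo_line([.40,.05,.35],v=.25)
ims=[capture("top")["frame"],capture("side")["frame"]]
cv2.imwrite("pics/f.png",cv2.resize(np.hstack([ims[0][100:320,340:580],ims[1][60:280,140:380]]),None,fx=1.65,fy=1.65))
print(sense()["clock"])
```

```text
0.06 0.1318 -0.2 | 0.05 0.1298 -0.3 | 0.04 0.1278 0.5 | 0.03 0.1258 -0.2 | 0.02 0.1238 0.4 | 0.01 0.1218 -0.2 | -0.0 0.1203 3.3 | -0.01 0.1202 12.4 | 37.0667 [ 0.38152429 -0.19548093  0.12017632] [-4.00638197  2.86869712 12.26662895]
39.4333
```

View pics/f.png

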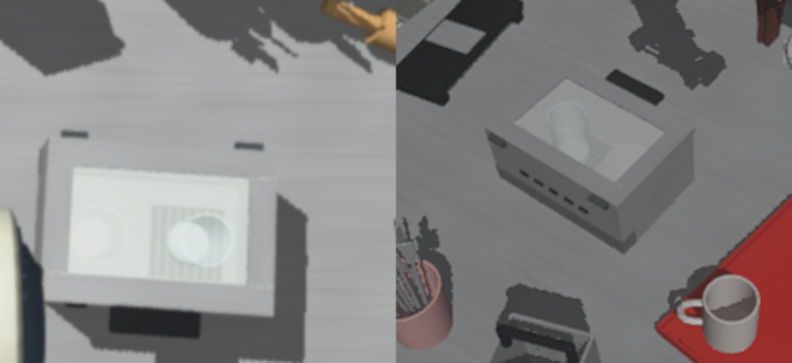

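The lid is flush with the rim and reached its stop at z = 0.120. The glass stands upright on the mat and the robot is clear.

```bash
python3 -c "
from station import manip
print(manip.job_done())"
```

```text
the job is handed in; nothing more can be done
None
```

The glass is standing upright on the mat, the steriliser lid is fully closed, and I handed the job in after about 39 s on the robot's clock; it gave no verdict back.

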